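Find the rocking corner of the jig plate and press its shim flat

TASK

The yellow jig plate on the bench rocks at one corner. Press down on its corners with the fingertips until you find the one that dips, then press the steel shim standing at that corner down flat. Leave the other three shims standing, do not lift or shift the plate, and leave the things around it alone.

Things in the scene. Friction and masses are not known exactly. Their poses are not given: they have to be found in the camera images.
- plate: Loose yellow plastic jig plate, 200 (x) x 290 (y) x 12 mm, 0.6 kg, level on four metal foot units, top 42 mm above the bench. Origin: centre of underside; z up, x away from the robot. Near each corner a 56 x 31 mm window holds a shim. Good corners stay put when pressed; the rocking one dips 5 mm on a soft spring (3 to 5 N starts it, 6 N is fully down) and comes back. Two 26 mm pins stand right of centre.
- corner_near_left (a point): Point on the plate's top face at the near left corner (seen from the robot, left is +y), 25 mm in from the plate's end and 23 mm in from its side edge, over the foot: a good place to press. Flat yellow plastic, 40 mm wide strip beside the window. Its z axis is up.
- corner_near_right (a point): Point on the plate's top face at the near right corner (seen from the robot, left is +y), 25 mm in from the plate's end and 23 mm in from its side edge, over the foot: a good place to press. Flat yellow plastic, 40 mm wide strip beside the window. Its z axis is up.
- corner_far_left (a point): Point on the plate's top face at the far left corner (seen from the robot, left is +y), 25 mm in from the plate's end and 23 mm in from its side edge, over the foot: a good place to press. Flat yellow plastic, 40 mm wide strip beside the window. Its z axis is up.
- corner_far_right (a point): Point on the plate's top face at the far right corner (seen from the robot, left is +y), 25 mm in from the plate's end and 23 mm in from its side edge, over the foot: a good place to press. Flat yellow plastic, 40 mm wide strip beside the window. Its z axis is up.
- shim_a (a joint): Angle (rad) of one steel shim: 0 flat, starts raised at 0.68. A 16 mm wide tongue in a corner window, hinged across the plate; its free end, with a thumb pad, points along the plate's -x. Stays where left; about 6 N down on the pad moves it. Flat, it stops on metal and its heel packs the gap under that corner. It belongs to the nearest plate corner; which one changes from run to run.
- pad_a (a point): Centre of the top face (16 x 18 mm) of shim_a's thumb pad. Its hinge is 40 mm above the bench, 37 mm from here along the shim (the point's x) and 7 mm below the face (the point's -z); the point turns with the shim. Flat, the face is 47 mm above the bench, 5 mm proud of the plate; raised, about 20 to 25 mm higher.
- shim_b (a joint): Angle (rad) of one steel shim: 0 flat, starts raised at 0.68. A 16 mm wide tongue in a corner window, hinged across the plate; its free end, with a thumb pad, points along the plate's -x. Stays where left; about 6 N down on the pad moves it. Flat, it stops on metal and its heel packs the gap under that corner. It belongs to the nearest plate corner; which one changes from run to run.
- pad_b (a point): Centre of the top face (16 x 18 mm) of shim_b's thumb pad. Its hinge is 40 mm above the bench, 37 mm from here along the shim (the point's x) and 7 mm below the face (the point's -z); the point turns with the shim. Flat, the face is 47 mm above the bench, 5 mm proud of the plate; raised, about 20 to 25 mm higher.
- shim_c (a joint): Angle (rad) of one steel shim: 0 flat, starts raised at 0.68. A 16 mm wide tongue in a corner window, hinged across the plate; its free end, with a thumb pad, points along the plate's -x. Stays where left; about 6 N down on the pad moves it. Flat, it stops on metal and its heel packs the gap under that corner. It belongs to the nearest plate corner; which one changes from run to run.
- pad_c (a point): Centre of the top face (16 x 18 mm) of shim_c's thumb pad. Its hinge is 40 mm above the bench, 37 mm from here along the shim (the point's x) and 7 mm below the face (the point's -z); the point turns with the shim. Flat, the face is 47 mm above the bench, 5 mm proud of the plate; raised, about 20 to 25 mm higher.
- shim_d (a joint): Angle (rad) of one steel shim: 0 flat, starts raised at 0.68. A 16 mm wide tongue in a corner window, hinged across the plate; its free end, with a thumb pad, points along the plate's -x. Stays where left; about 6 N down on the pad moves it. Flat, it stops on metal and its heel packs the gap under that corner. It belongs to the nearest plate corner; which one changes from run to run.
- pad_d (a point): Centre of the top face (16 x 18 mm) of shim_d's thumb pad. Its hinge is 40 mm above the bench, 37 mm from here along the shim (the point's x) and 7 mm below the face (the point's -z); the point turns with the shim. Flat, the face is 47 mm above the bench, 5 mm proud of the plate; raised, about 20 to 25 mm higher.
- packing (a joint): How far the gap under the rocking corner, wherever that is, is still open: 0.68 (rad) at the start, 0 when that corner's shim is fully flat and its heel packs the gap; the wrong shim does not change it. The heel is hidden under the plate.
- tape: Paper tape roll, 54 mm across, 19 mm tall, lying on the middle of the plate; origin under its centre. A bystander.
- mug: Blue mug, 76 mm across, 85 mm tall, left of the plate; origin under its centre. A bystander.
- glue: Small jar, 48 mm across, 95 mm tall, right of the plate; origin under its centre. A bystander.
- driver: Screwdriver, 190 mm long, lying right of the plate; origin on its underside. A bystander.
- offcut: Wood offcut 90 x 35 x 30 mm beyond the plate; origin under its centre. A bystander.
- filler: Small can, 54 mm across, 70 mm tall, beyond the plate; origin under its centre. A bystander.
- square: Try square with a 100 mm wooden stock and 120 mm steel blade, lying left of the plate, 14 mm high; origin under the stock's middle. A bystander.
Not all that is in view belongs to the job. Leave any orange or pink look-alike of the part that bears shim_c alone. What is shaped like the part that bears shim_a but blue is not meant.

How it is judged:
By the outcome, as a careful person would: the job done as asked, in the order asked, and still so for the second after the job is handed in, with the robot touching nothing.
It also fails if it takes over 54 s, if anything falls off the work surface, if the arm or the gripper's body presses on something with over 40 N, if the wrist force passes 120 N, or if a joint passes its speed limit or range.

ROBOT

A 6-joint arm with a two-finger parallel gripper is mounted at the origin on the work surface. World frame = base frame: x ahead of the robot, y to its left, z up, the work surface at z = 0. Lengths are in mm, angles in rad, forces in N, time in s.
With the tool pointing down it reaches from about 300 to 825 mm from the base axis. Payload 5.4 kg.
Tool frame: the origin (TCP) lies midway between the tips of the shut fingers; the grasp point (between the pads) lies 19 mm behind it (env.grasp_offset is the distance from the TCP to the grasp point, in mm); z points along the fingers, y is the direction in which the jaws open and shut (so a half turn about z gives the same grasp; the last joint's range is limited). The gripper opens to 92 mm and grips with 3 to 60 N. Pads are 20 mm wide; open, the fingers measure 128 mm over their backs; the gripper's body (75 mm by 189 mm) begins 69 mm behind the grasp point.
Start: joints at [1.073, 0.158, 1.597, -0, 1.386, -0.21], TCP at [163.22, 551.33, 214.601] pointing down, gripper open.
Joint ranges: [-2.91, 2.91], [-0.94, 2.29], [0.18, 2.7], [-1.29, 4.43], [0.17, 2.64], [-3, 3]. Speed limits (rad/s): [2.57, 2.57, 3.14, 3.14, 3.14, 3.14].

INTERFACE

Orientations are given as a 3x3 rotation matrix whose columns are the frame's x, y, z axes.
In Python, from workcell import env gives the robot as it stands.
- The arm moves only by the tool step_arm, never from a script. Its argument "plan" is a list that holds one entry, the list of rows, each a list of 7 numbers: the opening, from -1 (shut) to 1 (fully open), then the shift along the tool's x, y, z in m, then the turn, a rotation vector about the tool's x, y, z in rad. A call has 1 to 10 rows; each row is the pose to reach, as a shift and turn from the pose commanded when the call began, along the tool's axes at that moment; what a row does not reach only later rows make up. A row lasts 1/12 s, in which the tool goes at most 41.7 mm and 7.16 degrees, less where a joint would pass 70% of its speed; a pose out of reach is approached as far as the arm can. A call with a gripper value outside its range is refused whole. The fingers move at their own pace and stop on an object; the grip force is fixed at half the most. Time passes only in rows, so rows that repeat a pose let the fingers close. It gives the time, the measured TCP pose, the force and the opening at its end, in the units of the state.
- env.observe(): the state, without advancing time (a new reading comes with each control period).
- env.snapshot(name): name is "scene" or "side" or "wrist"; returns the picture (420x560x3 uint8, blue, green, red); there is no depth.
- env.camera_model(name): a dict with "mtx" (3x3 intrinsics, pixels), "k1" (the pictures are not rectified: a ray, as slopes to the right and down, at radius r is drawn at 1 + k1 r^2 times it, then the intrinsics apply), "rvec" (rotation vector, rad) and "tvec" (3), from world to camera coordinates, as OpenCV has them. Camera axes: x right, y down, z forward; pixel columns grow to the right and rows downward; lengths in mm; the calibration is good to about 2 mm. A picture is of the moment at which its call begins: read the wrist's pose just before it. camera_model takes no time and is no camera call; for the wrist camera it gives the pose at the moment of the call.
- env.finish_job(): hands the job in, once; it reports no verdict.
Trained networks look in the newest picture that a camera, given by its name, has taken for a name from the list of things; names that differ only in an ending like _2 or _b are one class to them, and where a whole thing is asked for, a point or a joint stands for the part that bears it (a point fixed in the world has none). Each returns a list of dicts, best first, with "p" (0 to 1); they miss things now and then, are a little off and sometimes report something else, mostly with a low value. They report only what shows in the picture. A call takes as long as a camera call. They do not tell look-alikes from the thing itself.
- env.find_in(label, camera): "at" ([column, row] as shares, 0 to 1, of the picture: columns of its width, rows of its height, amid what is visible of it).
- env.trace(label, camera): "pixels" (420x560 bool, what is visible of it) and "at" ([column, row] as shares, 0 to 1, of the picture: columns of its width, rows of its height, amid what is visible of it).
- env.landmark_of(label, camera): "at" ([column, row] as shares, 0 to 1, of the picture: columns of its width, rows of its height: a listed point, or the origin of a listed thing).
The state is a dict: "t": time; "joint_pos": joint angles; "dq": joint speeds; "effort": joint torques, N m; "tcp_pos": TCP position; "ee_rot": TCP orientation; "contact_force": force on the tool from outside, world axes, zero at the start; "ft_torque": the same for the moment, N m; "gripper_width": finger opening in mm.
Only numpy, scipy, OpenCV 4.12 (cv2) and the standard library are available. Lean on these libraries where they do the work, as an engineer would, in place of code of your own. Each camera call takes 0.05 s, during which the arm holds its last target.

## Working session

There is one attempt and no reset: what is moved stays moved. The work goes in short steps, Python scripts to look and compute and a tool call to move; the robot and the scene stay as the last step left them, time stands still between calls to the robot, and variables do not carry over. Pictures are saved under pics/ and viewed, and the job is handed in when it is done.

Besides the shell and the picture viewer there is one more tool, called after ">>>" as name(argument=value, ...) on one line, values as JSON. step_arm: Moves the arm, as the interface text tells. Its arguments: {"type":"object","properties":{"plan":{"type":"array","items":{"type":"array","items":{"type":"array","items":{"type":"number"}}}}},"required":["plan"]}

```bash
ls; mkdir -p pics
cat > h.py <<'E'
import numpy as np, cv2
from workcell import env
def cam(n):
    m=env.camera_model(n); return {k:np.array(v,float) for k,v in m.items()}
def und(m,px):
    K=m['mtx']; d=np.array([(px[0]-K[0,2])/K[0,0],(px[1]-K[1,2])/K[1,1]])
    s=d.copy()
    for _ in range(30): s=d/(1+m['k1']*(s@s))
    return s
def ray(m,px):
    s=und(m,px); R=cv2.Rodrigues(m['rvec'])[0]
    o=-R.T@m['tvec'].ravel(); return o,R.T@np.array([s[0],s[1],1])
def at_z(m,px,z):
    o,d=ray(m,px); return o+d*(z-o[2])/d[2]
def proj(m,P):
    R=cv2.Rodrigues(m['rvec'])[0]; c=R@np.array(P,float)+m['tvec'].ravel(); s=c[:2]/c[2]
    s=s*(1+m['k1']*(s@s)); K=m['mtx']; return np.array([K[0,0]*s[0]+K[0,2],K[1,1]*s[1]+K[1,2]])
E
python3 - <<'E'
from h import *
for n in ['scene','side','wrist']:
    cv2.imwrite(f'pics/{n}0.png',env.snapshot(n))
    m=cam(n); R=cv2.Rodrigues(m['rvec'])[0]; print(n,-R.T@m['tvec'].ravel(),R[2],m['mtx'][0,0])
s=env.observe(); print(s['t'],s['tcp_pos'],s['ee_rot'],s['contact_force'],s['gripper_width'])
for n in ['scene','side']:
    for l in ['plate','corner_near_left','corner_near_right','corner_far_left','corner_far_right','pad_a','tape']:
        r=env.landmark_of(l,n)
        for q in r[:6]:
            px=np.array(q['at'])*[560,420]; print(n,l,round(q['p'],2),px.round(),at_z(cam(n),px,60 if 'pad' in l else 42).round())
E
```

```text
pics
scene [1032.43190756 -283.27527129  993.08972418] [-0.43427077  0.28375299 -0.85492288] 440.0876540573501
side [307.83736468 647.52360621 651.67815836] [ 0.25581271 -0.6962215  -0.67069775] 417.8062665982648
wrist [ 92.39190035 572.75718591 385.18768383] [ 0.25289994 -0.07551835 -0.96454062] 355.9292968877801
0.15 [162.97315102 550.92804371 213.84186392] [[-9.58869365e-01  2.83846811e-01 -7.26575910e-04]
 [ 2.83847538e-01  9.58868601e-01 -1.25785407e-03]
 [ 3.39652960e-04 -1.41235451e-03 -9.99998945e-01]] [ 0.41439769  0.36003412 -0.14908231] 92.06052010240782
scene plate 0.66 [283. 208.] [566.  41.  42.]
scene corner_near_left 0.92 [310. 162.] [483. 182.  42.]
scene corner_near_left 0.61 [289. 198.] [548.  72.  42.]
scene corner_near_right 0.98 [229. 198.] [467. -57.  42.]
scene corner_far_left 0.71 [240. 191.] [463. -23.  42.]
scene corner_far_right 0.6 [251. 249.] [619. -84.  42.]
scene pad_a 0.7 [298. 168.] [493. 135.  60.]
scene pad_a 0.62 [323. 202.] [611. 130.  60.]
scene pad_a 0.6 [216. 152.] [330. -19.  60.]
scene pad_a 0.57 [243. 191.] [477. -20.  60.]
scene pad_a 0.49 [263. 230.] [599. -38.  60.]
scene pad_a 0.47 [339. 155.] [516. 252.  60.]
scene tape 0.77 [292. 198.] [552.  78.  42.]
side plate 0.68 [266. 225.] [552.  73.  42.]
side corner_near_left 0.83 [280. 272.] [483. 183.  42.]
side corner_near_right 0.67 [322. 193.] [467. -61.  42.]
side corner_near_right 0.27 [221. 193.] [687.   6.  42.]
side corner_near_right 0.16 [285. 171.] [ 573. -117.   42.]
side corner_far_right 0.63 [259. 178.] [623. -72.  42.]
side pad_a 0.63 [412. 163.] [ 288. -212.   60.]
side pad_a 0.61 [312. 194.] [482. -33.  60.]
side pad_a 0.57 [284. 242.] [495. 124.  60.]
side pad_a 0.57 [359. 319.] [325. 247.  60.]
side pad_a 0.5 [226. 230.] [616. 127.  60.]
side pad_a 0.49 [383. 222.] [323.   8.  60.]
side tape 0.85 [260. 226.] [563.  80.  42.]
side tape 0.33 [248. 329.] [493. 311.  42.]
```

View pics/scene0.png

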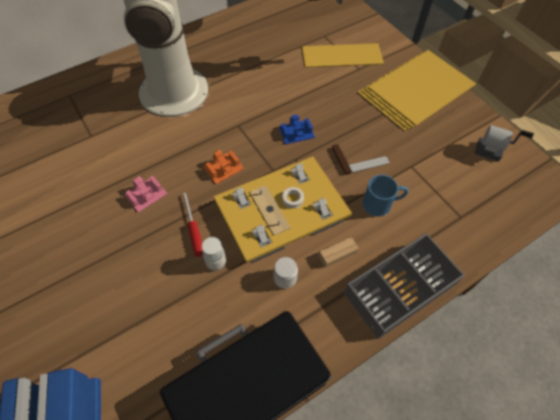

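View pics/side0.png

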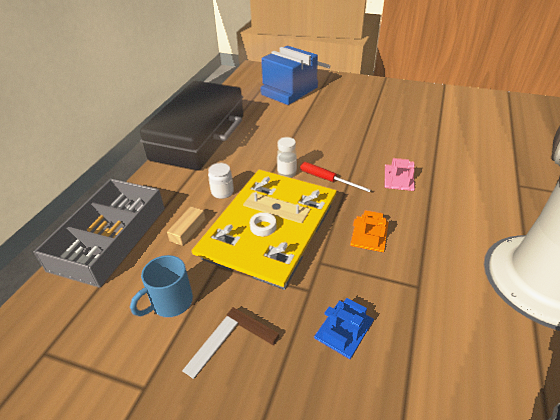

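View pics/wrist0.png

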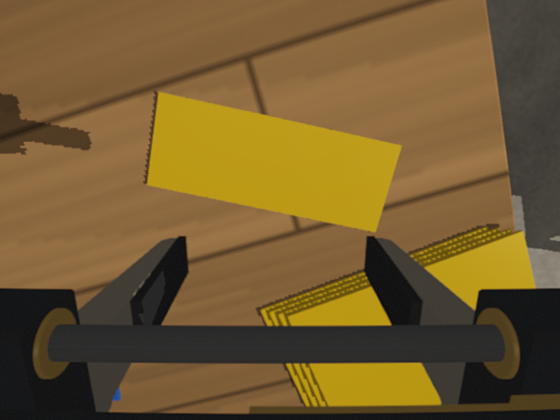

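The plate, with its four grey shims, is at scene (283,208). The shims sit near (301,172), (241,196), (322,208) and (262,234). The look-alikes are blue (297,130), orange (224,165) and pink (146,192), all off the plate. I'll leave those alone and fit the plate pose.

```bash
cat >> h.py <<'E'
def platefit(names,show=False):
    from scipy.optimize import least_squares
    out={}
    obs=[]
    for n in names:
        img=env.snapshot(n); r=env.trace('plate',n)
        m=cam(n)
        hsv=cv2.cvtColor(img,cv2.COLOR_BGR2HSV)
        q=r[0]; mask=q['pixels'].astype(np.uint8)
        print(n,round(q['p'],2),mask.sum())
        obs.append((n,m,mask,img))
    return obs
E
python3 - <<'E'
from h import *
from scipy.optimize import least_squares
obs=platefit(['scene','side'])
for n,m,mask,img in obs:
    # top-plane mask warp: take contour points -> world z=42
    k=cv2.findContours(mask,cv2.RETR_EXTERNAL,cv2.CHAIN_APPROX_NONE)[0]; c=max(k,key=cv2.contourArea)[:,0,:]
    W=np.array([at_z(m,p,42)[:2] for p in c]).astype(np.float32)
    print(n,cv2.minAreaRect(W))
    v=img.copy(); cv2.drawContours(v,k,-1,(0,0,255),1)
    x,y,w,h=cv2.boundingRect(c); v=v[y-10:y+h+10,x-10:x+w+10]
    cv2.imwrite(f'pics/pl_{n}.png',cv2.resize(v,None,fx=3.5,fy=3.5))
E
```

```text
scene 0.76 6984
side 0.96 8603
scene ((556.352783203125, 45.48634338378906), (291.5379333496094, 212.25033569335938), 84.7735824584961)
side ((551.5392456054688, 54.313201904296875), (301.1488952636719, 208.54180908203125), 84.23541259765625)
```

View pics/pl_scene.png

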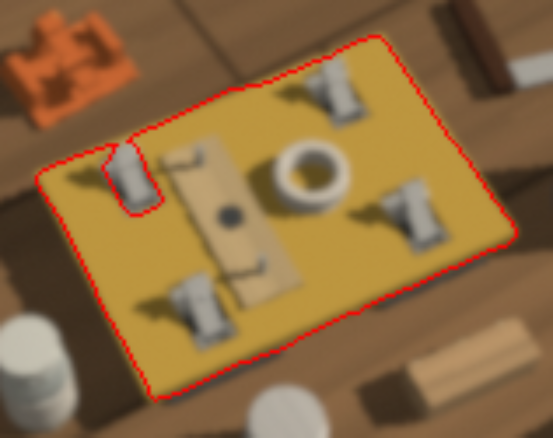

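View pics/pl_side.png

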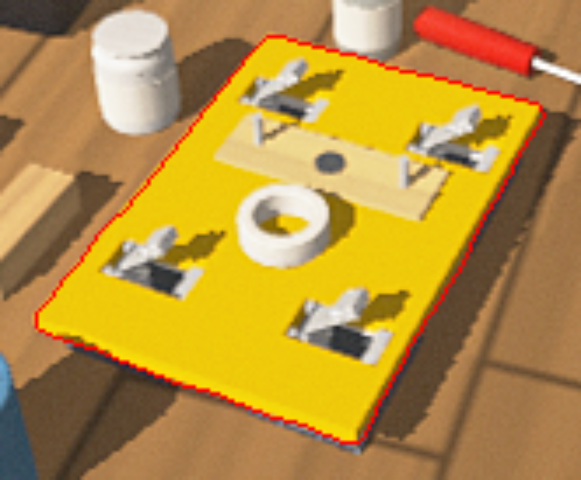

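```bash
cat >> h.py <<'E'
def fitbox(obs,x0,sz=(200,290),z=(30,42)):
    from scipy.optimize import minimize
    S=4
    def rend(m,p,shape):
        c,s=np.cos(p[2]),np.sin(p[2]); P=[]
        for a in (-1,1):
            for b in (-1,1):
                for zz in z:
                    u,v=a*sz[0]/2,b*sz[1]/2
                    P.append(proj(m,[p[0]+c*u-s*v,p[1]+s*u+c*v,zz]))
        h=cv2.convexHull(np.array(P,np.float32))
        im=np.zeros((shape[0]*S,shape[1]*S),np.uint8)
        cv2.fillConvexPoly(im,np.round((h+.5)*S*16).astype(np.int32),255,shift=4)
        return cv2.resize(im,(shape[1],shape[0]),interpolation=cv2.INTER_AREA)/255.
    def cost(q):
        p=[q[0],q[1],q[2]/100]
        return sum(np.abs(rend(m,p,k.shape)-k).sum() for _,m,k,_ in obs)
    best=minimize(cost,[x0[0],x0[1],x0[2]*100],method='Nelder-Mead',options=dict(initial_simplex=[[x0[0]+a,x0[1]+b,x0[2]*100+c] for a,b,c in[(-8,-8,-5),(8,-4,0),(-4,8,2),(4,4,6)]],xatol=.02,fatol=.1,maxiter=400))
    return best.x*[1,1,.01],best.fun
E
python3 - <<'E'
from h import *
obs=platefit(['scene','side'])
o2=[]
for n,m,mask,img in obs:
    k=cv2.findContours(mask,cv2.RETR_EXTERNAL,cv2.CHAIN_APPROX_NONE)[0]
    k=[max(k,key=cv2.contourArea)]
    mk=np.zeros_like(mask); cv2.drawContours(mk,[cv2.convexHull(k[0])],-1,1,-1); o2.append((n,m,mk,img))
print(fitbox(o2,[555,50,-.09])); 
for o in o2: print(o[0],fitbox([o],[555,50,-.09]))
p=fitbox(o2,[555,50,-.09])[0]
c,s=np.cos(p[2]),np.sin(p[2])
for nm,u,v in [('nl',-77,120),('nr',-77,-120),('fl',77,120),('fr',77,-120)]:
    # '25 in from end (y) , 23 in from side edge(x)'
    print(nm,(p[:2]+[c*u-s*v,s*u+c*v]).round(1))
E
```

```text
scene 0.95 6970
side 0.58 8006
(array([ 5.53447498e+02,  4.78542572e+01, -1.00898845e-01]), np.float64(478.6156862745098))
scene (array([ 5.55354994e+02,  4.66108085e+01, -1.02422964e-01]), np.float64(223.98039215686273))
side (array([ 5.53012809e+02,  5.00074221e+01, -1.06765169e-01]), np.float64(128.42352941176472))
nl [488.9 175. ]
nr [464.8 -63.8]
fl [642.1 159.5]
fr [618.  -79.3]
```

>>> step_arm(plan=[[[-1,-0.528,-0.439,-0.046,0,0,1.384],[-1,-0.528,-0.439,-0.046,0,0,1.384],[-1,-0.528,-0.439,-0.046,0,0,1.384],[-1,-0.528,-0.439,-0.046,0,0,1.384],[-1,-0.528,-0.439,-0.046,0,0,1.384],[-1,-0.528,-0.439,-0.046,0,0,1.384],[-1,-0.528,-0.439,-0.046,0,0,1.384],[-1,-0.528,-0.439,-0.046,0,0,1.384],[-1,-0.528,-0.439,-0.046,0,0,1.384],[-1,-0.528,-0.439,-0.046,0,0,1.384]]])

```text
t: 2.08
tcp_pos: [395.1, 203.9, 242.9]
ee_rot: [[-0.027, 1.0, 0.001], [1.0, 0.027, 0.0], [0.0, 0.001, -1.0]]
contact_force: [0.6, 0.6, 0.4]
gripper_width: 26.9
```

```bash
cat >> h.py <<'E'
def togo(T,yaw):
    s=env.observe(); R=np.array(s['ee_rot']); d=R.T@(np.array(T)-s['tcp_pos'])
    y=np.array([np.cos(yaw),np.sin(yaw),0]); z=np.array([0,0,-1.]); Rt=np.stack([np.cross(y,z),y,z],1)
    rv=cv2.Rodrigues(R.T@Rt)[0].ravel()
    print('t',round(s['t'],2),'tcp',s['tcp_pos'].round(1) if hasattr(s['tcp_pos'],'round') else s['tcp_pos'],'F',np.round(s['contact_force'],2),'shift m',(d/1000).round(4),'rot',rv.round(4),'w',round(s['gripper_width'],1))
E
python3 -c "
from h import *
togo([545,-20,260],-.10)"
```

```text
t 2.08 tcp [395.1 203.9 242.9] F [0.62 0.59 0.38] shift m [-0.2279  0.1439 -0.017 ] rot [ 0.001  -0.0003  0.1269] w 26.9
```

>>> step_arm(plan=[[[-1,-0.22,0.138,-0.016,0,0,0.127],[-1,-0.22,0.138,-0.016,0,0,0.127],[-1,-0.22,0.138,-0.016,0,0,0.127],[-1,-0.22,0.138,-0.016,0,0,0.127],[-1,-0.22,0.138,-0.016,0,0,0.127],[-1,-0.22,0.138,-0.016,0,0,0.127],[-1,-0.22,0.138,-0.016,0,0,0.127],[-1,-0.22,0.138,-0.016,0,0,0.127],[-1,-0.22,0.138,-0.016,0,0,0.127]]])

```text
t: 2.83
tcp_pos: [539.2, -9.3, 258.2]
ee_rot: [[0.095, 0.996, -0.001], [0.996, -0.095, 0.001], [0.001, -0.001, -1.0]]
contact_force: [-1.5, 0.4, -0.5]
gripper_width: 0.3
```

Run:
```python
from h import *
togo([545,-20,260],-.10)
m=cam('wrist'); im=env.snapshot('wrist'); cv2.imwrite('pics/w1.png',im)
p=[553.45,47.85,-.101]; c,s=np.cos(p[2]),np.sin(p[2])
v=im.copy()
for u in(-1,1):
  for w in(-1,1):
    for a,b in((100,145),(77,120)):
      P=[p[0]+c*u*a-s*w*b,p[1]+s*u*a+c*w*b,42]; q=proj(m,P); cv2.circle(v,tuple(int(t) for t in q),3,(0,0,255),-1)
for l in ['corner_near_left','corner_near_right','corner_far_left','corner_far_right','pad_a']:
    for q in env.landmark_of(l,'wrist')[:4]:
        px=np.array(q['at'])*[560,420]; print(l,round(q['p'],2),px.round(),at_z(m,px,65 if 'pad' in l else 42).round(1)); cv2.circle(v,tuple(int(t) for t in px),4,(255,0,0) if 'pad' in l else (0,255,0),1)
cv2.imwrite('pics/w1v.png',v)
```

```text
t 2.83 tcp [539.2  -9.3 258.2] F [-1.49  0.4  -0.52] shift m [-0.0101  0.0068 -0.0018] rot [-0.0009 -0.0007  0.0052] w 0.3
corner_near_right 0.92 [218. 230.] [467.4 -67.   42. ]
corner_far_right 0.81 [351. 233.] [620.4 -84.9  42. ]
pad_a 0.95 [343.  30.] [616.2 128.1  65. ]
pad_a 0.86 [331. 207.] [595.  -44.6  65. ]
pad_a 0.84 [214.  34.] [494.1 136.7  65. ]
pad_a 0.84 [218. 207.] [475.1 -33.1  65. ]
```

View pics/w1v.png

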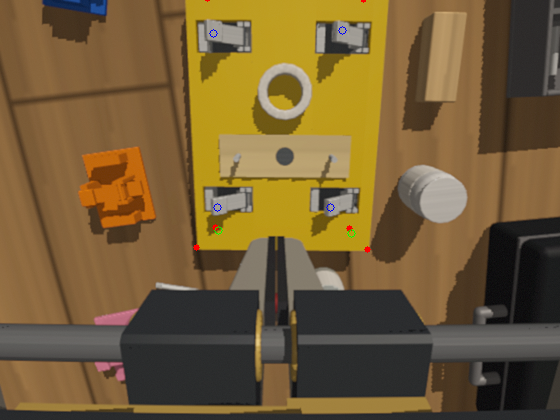

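Both detections agree with the plate fit: the red dots land on the plate corners. Next I'll probe the near-right corner with the fingers shut.

Run:
```python
from h import *
togo([465,-65,100],-.101)
```

```text
t 3.13 tcp [539.   -8.4 258.6] F [-0.34  0.13 -0.37] shift m [-0.0632 -0.0685  0.1586] rot [ 0.0002 -0.0001  0.0087] w 0.5
```

>>> step_arm(plan=[[[-1,-0.063,-0.0685,0.159,0,0,0.009],[-1,-0.063,-0.0685,0.159,0,0,0.009],[-1,-0.063,-0.0685,0.159,0,0,0.009],[-1,-0.063,-0.0685,0.159,0,0,0.009],[-1,-0.063,-0.0685,0.159,0,0,0.009],[-1,-0.063,-0.0685,0.204,0,0,0.009],[-1,-0.063,-0.0685,0.21,0,0,0.009],[-1,-0.063,-0.0685,0.21,0,0,0.009],[-1,-0.063,-0.0685,0.21,0,0,0.009]]])

```text
t: 3.88
tcp_pos: [465.8, -65.5, 49.3]
ee_rot: [[0.102, 0.995, 0.0], [0.995, -0.102, 0.0], [0.0, 0.0, -1.0]]
contact_force: [-0.1, -1.1, 0.3]
gripper_width: 0.5
```

Run:
```python
from h import *
togo([465,-65,42],-.101)
```

```text
t 3.88 tcp [465.8 -65.5  49.3] F [-0.07 -1.09  0.33] shift m [ 0.0004 -0.0008  0.0073] rot [ 0.0001 -0.     -0.0011] w 0.5
```

>>> step_arm(plan=[[[-1,0,0,0.003,0,0,0],[-1,0,0,0.006,0,0,0],[-1,0,0,0.007,0,0,0],[-1,0,0,0.008,0,0,0],[-1,0,0,0.009,0,0,0],[-1,0,0,0.009,0,0,0],[-1,0,0,0.009,0,0,0]]])

```text
t: 4.47
tcp_pos: [466.2, -66.2, 40.1]
ee_rot: [[0.103, 0.995, 0.002], [0.995, -0.103, -0.001], [-0.0, 0.002, -1.0]]
contact_force: [0.5, 0.6, 4.5]
gripper_width: 0.5
```

>>> step_arm(plan=[[[-1,0,0,0.001,0,0,0],[-1,0,0,0.002,0,0,0],[-1,0,0,0.0025,0,0,0],[-1,0,0,0.0025,0,0,0]]])

```text
t: 4.8
tcp_pos: [466.0, -66.3, 37.6]
ee_rot: [[0.103, 0.995, 0.001], [0.995, -0.103, -0.001], [-0.001, 0.001, -1.0]]
contact_force: [-0.7, -0.2, 8.6]
gripper_width: 0.2
```

Near-right went down to 37.6 mm at 8.6 N, which is a dip of about 4.4 mm. I'll press the far-right corner as a control.

>>> step_arm(plan=[[[-1,0,0,-0.01,0,0,0],[-1,0,0,-0.05,0,0,0],[-1,0,0,-0.065,0,0,0],[-1,0,0.154,-0.065,0,0,0],[-1,0,0.154,-0.065,0,0,0],[-1,0,0.154,-0.065,0,0,0],[-1,0,0.154,-0.065,0,0,0],[-1,0,0.154,-0.065,0,0,0],[-1,0,0.154,-0.03,0,0,0],[-1,0,0.154,-0.012,0,0,0]]])

```text
t: 5.63
tcp_pos: [617.2, -81.2, 46.6]
ee_rot: [[0.103, 0.995, -0.003], [0.995, -0.103, 0.001], [0.001, -0.003, -1.0]]
contact_force: [-0.3, 0.3, -1.1]
gripper_width: 0.5
```

Run:
```python
from h import *
togo([618,-80,42],-.101)
```

```text
t 5.63 tcp [617.2 -81.2  46.6] F [-0.27  0.3  -1.12] shift m [0.0013 0.0007 0.0046] rot [-0.0031 -0.0007 -0.0017] w 0.5
```

>>> step_arm(plan=[[[-1,0,0,0.001,0,0,0],[-1,0,0,0.003,0,0,0],[-1,0,0,0.005,0,0,0],[-1,0,0,0.006,0,0,0],[-1,0,0,0.006,0,0,0],[-1,0,0,0.006,0,0,0]]])

```text
t: 6.13
tcp_pos: [619.0, -81.8, 44.0]
ee_rot: [[0.103, 0.995, 0.001], [0.995, -0.103, -0.0], [-0.0, 0.001, -1.0]]
contact_force: [0.1, 0.1, 0.8]
gripper_width: 0.3
```

>>> step_arm(plan=[[[-1,0,0,0.001,0,0,0],[-1,0,0,0.002,0,0,0],[-1,0,0,0.003,0,0,0],[-1,0,0,0.0035,0,0,0],[-1,0,0,0.0035,0,0,0]]])

```text
t: 6.55
tcp_pos: [619.1, -81.9, 42.3]
ee_rot: [[0.102, 0.995, 0.0], [0.995, -0.102, -0.0], [-0.0, 0.0, -1.0]]
contact_force: [-7.4, 1.5, 15.5]
gripper_width: 0.2
```

Far-right held at 42.3 mm under 15.5 N, so it is rigid. Near-right is the rocking corner. I'll lift off and look closely at its shim.

>>> step_arm(plan=[[[-1,0,0,-0.01,0,0,0],[-1,0,0,-0.05,0,0,0],[-1,0,0,-0.08,0,0,0],[-1,-0.013,-0.148,-0.12,0,0,0],[-1,-0.013,-0.148,-0.12,0,0,0],[-1,-0.013,-0.148,-0.12,0,0,0],[-1,-0.013,-0.148,-0.12,0,0,0],[-1,-0.013,-0.148,-0.12,0,0,0],[-1,-0.013,-0.148,-0.12,0,0,0]]])

```text
t: 7.3
tcp_pos: [469.9, -79.6, 160.4]
ee_rot: [[0.104, 0.995, 0.002], [0.995, -0.104, -0.001], [-0.001, 0.002, -1.0]]
contact_force: [-0.6, 0.2, 0.5]
gripper_width: 0.5
```

Run:
```python
from h import *
togo([472,-32,100],-.101)
m=cam('wrist'); im=env.snapshot('wrist'); v=im.copy()
for q in env.landmark_of('pad_a','wrist')[:4]:
    px=np.array(q['at'])*[560,420]; P=at_z(m,px,68.7); d=P[:2]-[553.45,47.85]; c,s=np.cos(-.101),np.sin(-.101)
    print(round(q['p'],2),px.round(),P.round(1),'uv',(c*d[0]+s*d[1]).round(1),(-s*d[0]+c*d[1]).round(1)); cv2.circle(v,tuple(int(t) for t in px),4,(255,0,0),1)
for l in ['corner_near_right','corner_far_right']:
  for q in env.landmark_of(l,'wrist')[:1]:
    px=np.array(q['at'])*[560,420]; print(l,q['p'],at_z(m,px,42).round(1))
def uv(u,w,z): 
    c,s=np.cos(-.101),np.sin(-.101); return proj(m,[553.45+c*u-s*w,47.85+s*u+c*w,z])
for u,w in((-100,-145),(100,-145),(-77,-120)):
    cv2.circle(v,tuple(int(t) for t in uv(u,w,42)),3,(0,0,255),-1)
cv2.imwrite('pics/w2v.png',v)
```

```text
t 7.3 tcp [469.9 -79.6 160.4] F [-0.62  0.17  0.54] shift m [ 0.0476 -0.003   0.0603] rot [ 0.0024  0.0006 -0.0028] w 0.5
0.86 [ 86. 137.] [337.  -12.7  68.7] uv -209.2 -82.0
0.76 [441. 141.] [596.9 -42.8  68.7] uv 52.3 -85.8
0.6 [278. 142.] [477.1 -31.1  68.7] uv -68.0 -86.2
0.58 [107. 373.] [ 304.1 -218.8   68.7] uv -221.2 -290.5
corner_far_right 0.55 [618.  -83.3  42. ]
```

View pics/w2v.png

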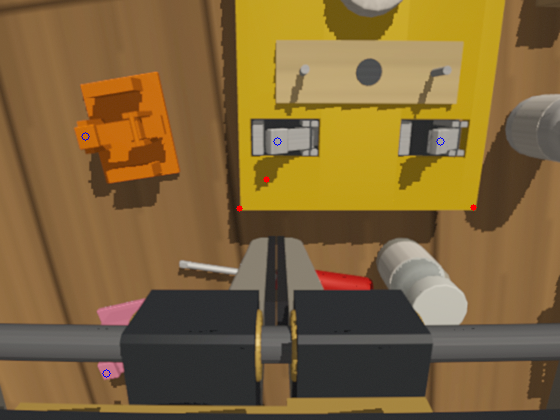

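The near-right pad is at wrist pixel (278,142), world (477,-31), on the grey shim inside the yellow plate's window. The orange part at (125,125) is off the plate and I'll leave it. The press point is (465,-31), chosen because the pad swings towards -x as it goes flat.

>>> step_arm(plan=[[[-1,0.048,-0.01,0.0,0,0,0],[-1,0.048,-0.01,0.0,0,0,0],[-1,0.048,-0.01,0.04,0,0,0],[-1,0.048,-0.01,0.075,0,0,0],[-1,0.048,-0.01,0.084,0,0,0],[-1,0.048,-0.01,0.084,0,0,0]]])

```text
t: 8.0
tcp_pos: [462.0, -29.5, 72.3]
ee_rot: [[0.102, 0.995, -0.009], [0.995, -0.102, 0.003], [0.002, -0.009, -1.0]]
contact_force: [-0.8, 0.4, -0.0]
gripper_width: 0.5
```

>>> step_arm(plan=[[[-1,0,0,0.0,0,0,0],[-1,0,0,0.003,0,0,0],[-1,0,0,0.006,0,0,0],[-1,0,0,0.009,0,0,0],[-1,0,0,0.012,0,0,0],[-1,0,0,0.012,0,0,0]]])

```text
t: 8.5
tcp_pos: [464.4, -30.8, 64.2]
ee_rot: [[0.103, 0.995, -0.002], [0.995, -0.103, -0.0], [-0.0, -0.002, -1.0]]
contact_force: [-5.0, 1.3, 6.8]
gripper_width: 0.6
```

>>> step_arm(plan=[[[-1,0,0,0.003,0,0,0],[-1,0,0,0.006,0,0,0],[-1,0,0,0.009,0,0,0],[-1,0,0,0.012,0,0,0],[-1,0,0,0.013,0,0,0],[-1,0,0,0.013,0,0,0]]])

```text
t: 9.0
tcp_pos: [465.0, -30.8, 51.1]
ee_rot: [[0.103, 0.995, -0.0], [0.995, -0.103, -0.0], [-0.0, -0.0, -1.0]]
contact_force: [-1.6, -0.1, 2.6]
gripper_width: 0.6
```

>>> step_arm(plan=[[[-1,0,0,0.0015,0,0,0],[-1,0,0,0.003,0,0,0],[-1,0,0,0.004,0,0,0],[-1,0,0,0.005,0,0,0],[-1,0,0,0.005,0,0,0]]])

```text
t: 9.42
tcp_pos: [465.0, -30.8, 46.9]
ee_rot: [[0.102, 0.995, -0.001], [0.995, -0.102, -0.0], [-0.0, -0.001, -1.0]]
contact_force: [-8.5, 1.7, 13.2]
gripper_width: 0.4
```

>>> step_arm(plan=[[[-1,0,0,0.0005,0,0,0],[-1,0,0,0.001,0,0,0],[-1,0,0,0.001,0,0,0]]])

```text
t: 9.67
tcp_pos: [465.0, -30.9, 46.8]
ee_rot: [[0.102, 0.995, -0.002], [0.995, -0.102, -0.0], [-0.0, -0.002, -1.0]]
contact_force: [-11.2, 1.4, 21.3]
gripper_width: 0.3
```

>>> step_arm(plan=[[[-1,0,0,-0.003,0,0,0],[-1,0,0,-0.02,0,0,0],[-1,0,0,-0.06,0,0,0],[-1,-0.048,0.01,-0.115,0,0,0],[-1,-0.048,0.01,-0.115,0,0,0],[-1,-0.048,0.01,-0.115,0,0,0],[-1,-0.048,0.01,-0.115,0,0,0]]])

```text
t: 10.25
tcp_pos: [471.7, -80.8, 161.3]
ee_rot: [[0.105, 0.994, 0.005], [0.995, -0.105, -0.002], [-0.001, 0.005, -1.0]]
contact_force: [-1.2, -0.5, -0.1]
gripper_width: 0.3
```

Run:
```python
from h import *
togo([465,-65,49],-.101)
m=cam('wrist'); im=env.snapshot('wrist'); v=im.copy()
for q in env.landmark_of('pad_a','wrist')[:4]:
    px=np.array(q['at'])*[560,420]; P=at_z(m,px,47); d=P[:2]-[553.45,47.85]; c,s=np.cos(-.101),np.sin(-.101)
    print(round(q['p'],2),px.round(),P.round(1),'uv',(c*d[0]+s*d[1]).round(1),(-s*d[0]+c*d[1]).round(1))
def uv(u,w,z): 
    c,s=np.cos(-.101),np.sin(-.101); return proj(m,[553.45+c*u-s*w,47.85+s*u+c*w,z])
for u,w in((-100,-145),(100,-145)):
    cv2.circle(v,tuple(int(t) for t in uv(u,w,42)),3,(0,0,255),-1)
a=v[:240,180:520]; cv2.imwrite('pics/w3.png',cv2.resize(a,None,fx=2.3,fy=2.3))
s=env.snapshot('side')[150:300,170:370]; cv2.imwrite('pics/s3.png',cv2.resize(s,None,fx=4,fy=4))
```

```text
t 10.25 tcp [471.7 -80.8 161.3] F [-1.2  -0.52 -0.08] shift m [ 0.0151 -0.0088  0.1123] rot [ 0.0049  0.0013 -0.0039] w 0.3
0.95 [256. 136.] [462.3 -28.5  47. ] uv -83.0 -85.1
0.72 [437. 138.] [606.2 -44.9  47. ] uv 61.9 -86.9
0.52 [106. 371.] [ 291.7 -235.3   47. ] uv -231.9 -308.1
```

View pics/w3.png

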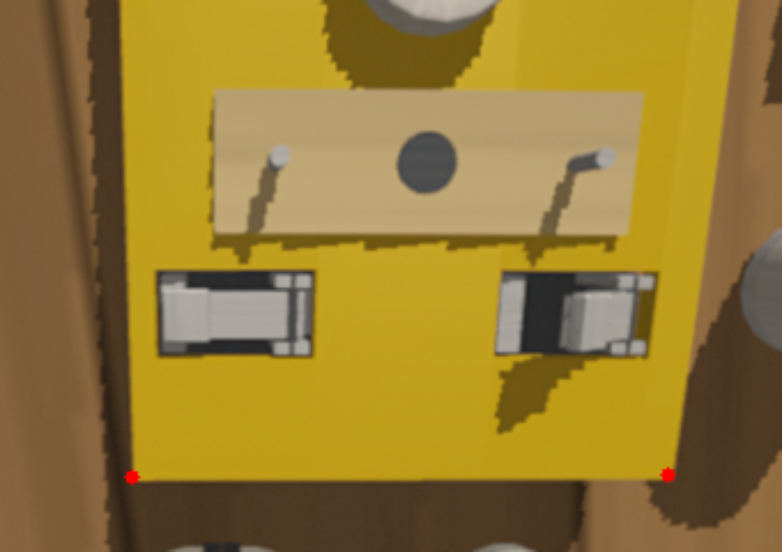

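View pics/s3.png

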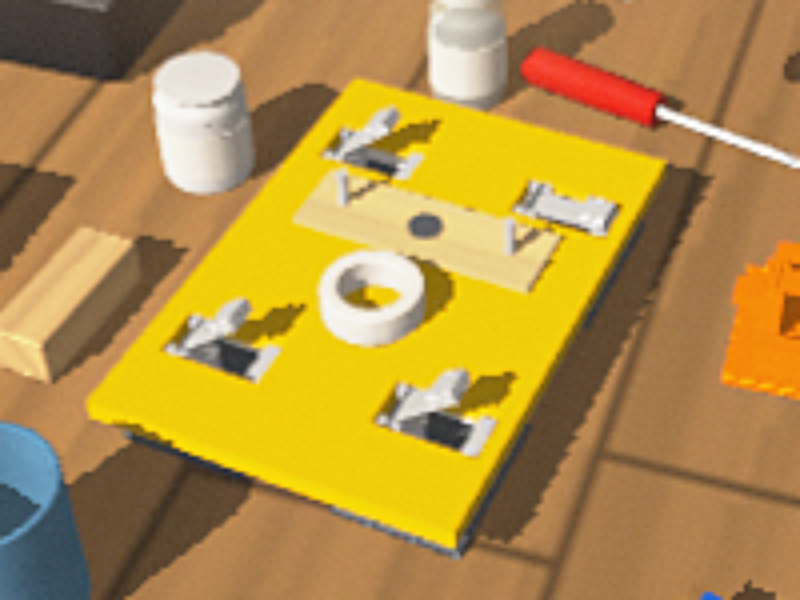

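The near-right shim lies flat in its window (crop px (235,315)), the other three stand, and the plate edges still meet the red marks. I'll press that corner again to confirm it no longer dips.

>>> step_arm(plan=[[[-1,0.014,-0.007,0.04,0,0,0],[-1,0.014,-0.007,0.08,0,0,0],[-1,0.014,-0.007,0.105,0,0,0],[-1,0.014,-0.007,0.112,0,0,0],[-1,0.014,-0.007,0.112,0,0,0],[-1,0.014,-0.007,0.115,0,0,0],[-1,0.014,-0.007,0.117,0,0,0],[-1,0.014,-0.007,0.119,0,0,0],[-1,0.014,-0.007,0.12,0,0,0],[-1,0.014,-0.007,0.12,0,0,0]]])

```text
t: 11.23
tcp_pos: [466.0, -65.5, 41.1]
ee_rot: [[0.103, 0.995, 0.003], [0.995, -0.103, -0.001], [-0.001, 0.003, -1.0]]
contact_force: [-1.6, 0.0, 6.2]
gripper_width: 0.2
```

>>> step_arm(plan=[[[-1,0,0,0.0005,0,0,0],[-1,0,0,0.001,0,0,0],[-1,0,0,0.0015,0,0,0],[-1,0,0,0.0015,0,0,0]]])

```text
t: 11.57
tcp_pos: [465.8, -65.5, 40.0]
ee_rot: [[0.103, 0.995, 0.002], [0.995, -0.103, -0.001], [-0.001, 0.002, -1.0]]
contact_force: [-3.4, -0.2, 9.5]
gripper_width: 0.3
```

This is not as stiff as the control: 40.0 mm at 9.5 N. I'll lift off and check the shim.

>>> step_arm(plan=[[[-1,0,0,-0.003,0,0,0],[-1,0,0,-0.03,0,0,0],[-1,0,0,-0.07,0,0,0],[-1,-0.014,0.007,-0.12,0,0,0],[-1,-0.014,0.007,-0.12,0,0,0],[-1,-0.014,0.007,-0.12,0,0,0]]])

```text
t: 12.07
tcp_pos: [473.3, -81.4, 162.7]
ee_rot: [[0.104, 0.995, 0.009], [0.995, -0.104, -0.004], [-0.003, 0.009, -1.0]]
contact_force: [0.0, 0.7, -0.5]
gripper_width: 0.4
```

Run:
```python
from h import *
togo([465,-31,60],-.101)
m=cam('wrist'); im=env.snapshot('wrist'); v=im.copy()
for q in env.landmark_of('pad_a','wrist')[:2]:
    px=np.array(q['at'])*[560,420]; P=at_z(m,px,47); print(round(q['p'],2),px.round(),P.round(1))
a=v[:240,180:520]; cv2.imwrite('pics/w4.png',cv2.resize(a,None,fx=2.3,fy=2.3))
s=env.snapshot('side')[150:300,170:370]; cv2.imwrite('pics/s4.png',cv2.resize(s,None,fx=4,fy=4))
```

```text
t 12.07 tcp [473.3 -81.4 162.7] F [ 0.02  0.73 -0.54] shift m [ 0.0496 -0.0144  0.1024] rot [ 0.0094  0.0032 -0.0028] w 0.4
0.93 [435. 139.] [607.3 -46.3  47. ]
0.8 [ 79. 134.] [323.9 -13.   47. ]
```

View pics/w4.png

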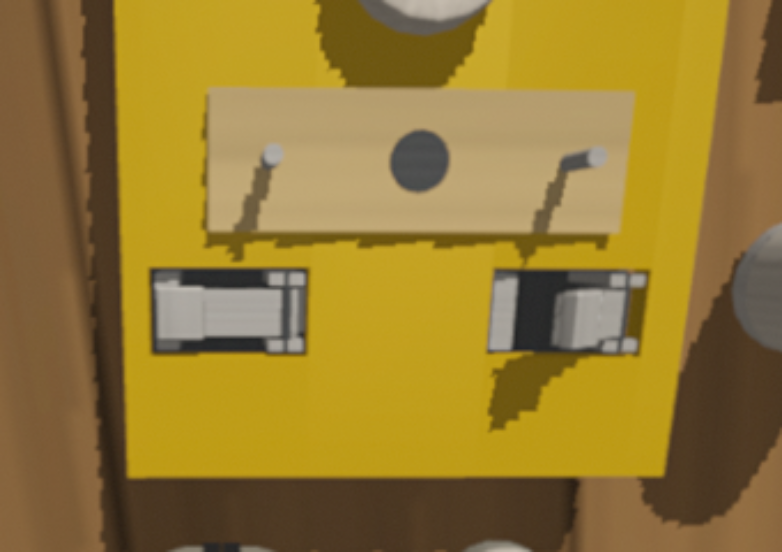

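View pics/s4.png

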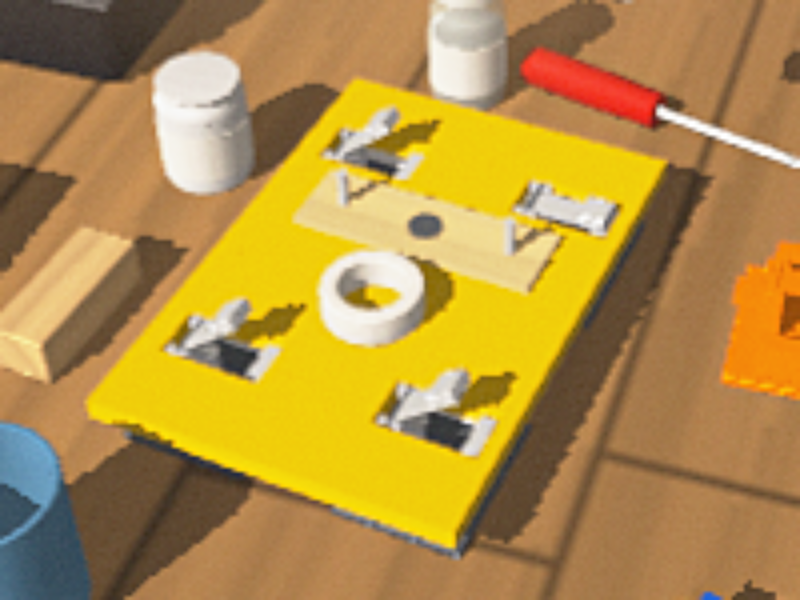

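The shim still lies flat and nothing has shifted. To settle the doubt, I'll probe near-left as another control with the same gentle press.

>>> step_arm(plan=[[[-1,0.256,-0.007,0,0,0,0],[-1,0.256,-0.007,0,0,0,0],[-1,0.256,-0.007,0,0,0,0],[-1,0.256,-0.007,0,0,0,0],[-1,0.256,-0.007,0,0,0,0],[-1,0.256,-0.007,0,0,0,0],[-1,0.256,-0.007,0,0,0,0],[-1,0.256,-0.007,0.04,0,0,0],[-1,0.256,-0.007,0.08,0,0,0],[-1,0.256,-0.007,0.1,0,0,0]]])

```text
t: 13.05
tcp_pos: [484.2, 175.7, 51.5]
ee_rot: [[0.102, 0.995, -0.01], [0.995, -0.102, -0.001], [-0.002, -0.01, -1.0]]
contact_force: [-0.6, 0.4, 0.2]
gripper_width: 0.4
```

>>> step_arm(plan=[[[-1,0,0,0,0,0,0],[-1,0,0,0,0,0,0],[-1,0,0,0.005,0,0,0],[-1,0,0,0.01,0,0,0],[-1,0,0,0.01,0,0,0],[-1,0,0,0.01,0,0,0]]])

```text
t: 13.55
tcp_pos: [489.9, 175.9, 48.7]
ee_rot: [[0.103, 0.995, 0.001], [0.995, -0.103, 0.0], [0.0, 0.001, -1.0]]
contact_force: [0.1, -0.5, -0.3]
gripper_width: 0.3
```

Run:
```python
from h import *
togo([489,175,42],-.101)
```

```text
t 13.55 tcp [489.9 175.9  48.7] F [ 0.14 -0.51 -0.26] shift m [-0.001  -0.0008  0.0067] rot [ 0.0012 -0.0003 -0.0021] w 0.3
```

>>> step_arm(plan=[[[-1,0,0,0.003,0,0,0],[-1,0,0,0.005,0,0,0],[-1,0,0,0.006,0,0,0],[-1,0,0,0.007,0,0,0],[-1,0,0,0.007,0,0,0],[-1,0,0,0.007,0,0,0]]])

```text
t: 14.05
tcp_pos: [489.6, 175.9, 42.4]
ee_rot: [[0.103, 0.995, -0.0], [0.995, -0.103, -0.0], [-0.0, -0.0, -1.0]]
contact_force: [-4.3, -1.5, 10.7]
gripper_width: 0.5
```

>>> step_arm(plan=[[[-1,0,0,0.0005,0,0,0],[-1,0,0,0.001,0,0,0],[-1,0,0,0.001,0,0,0],[-1,0,0,0.001,0,0,0]]])

```text
t: 14.38
tcp_pos: [489.6, 175.9, 42.3]
ee_rot: [[0.102, 0.995, -0.001], [0.995, -0.102, -0.0], [-0.001, -0.001, -1.0]]
contact_force: [-8.0, -1.9, 19.6]
gripper_width: 0.3
```

Near-left is rigid too: 42.3 mm at 19.6 N. So near-right is the rocking corner, and it is clearly stiffer now than before. I'll go back and press its shim again to make sure it is fully seated.

>>> step_arm(plan=[[[-1,0,0,-0.003,0,0,0],[-1,0,0,-0.03,0,0,0],[-1,0,0,-0.07,0,0,0],[-1,-0.208,-0.003,-0.1,0,0,0],[-1,-0.208,-0.003,-0.1,0,0,0],[-1,-0.208,-0.003,-0.1,0,0,0],[-1,-0.208,-0.003,-0.1,0,0,0],[-1,-0.208,-0.003,-0.1,0,0,0],[-1,-0.208,-0.003,-0.1,0,0,0],[-1,-0.208,-0.003,-0.1,0,0,0]]])

```text
t: 15.22
tcp_pos: [465.2, -32.5, 140.4]
ee_rot: [[0.107, 0.994, 0.001], [0.994, -0.107, -0.0], [-0.0, 0.001, -1.0]]
contact_force: [-0.3, 0.2, -0.6]
gripper_width: 0.5
```

>>> step_arm(plan=[[[-1,0,0,0.03,0,0,0],[-1,0,0,0.06,0,0,0],[-1,0,0,0.085,0,0,0],[-1,0,0,0.085,0,0,0],[-1,0,0,0.085,0,0,0]]])

```text
t: 15.63
tcp_pos: [463.7, -28.8, 53.8]
ee_rot: [[0.101, 0.995, -0.004], [0.995, -0.101, 0.002], [0.001, -0.004, -1.0]]
contact_force: [0.4, -0.1, 0.2]
gripper_width: 0.3
```

Run:
```python
from h import *
togo([465,-31,47],-.101)
```

```text
t 15.63 tcp [463.7 -28.8  53.8] F [ 0.4  -0.11  0.15] shift m [-0.002   0.0015  0.0068] rot [-0.0039 -0.0012 -0.0001] w 0.3
```

>>> step_arm(plan=[[[-1,-0.001,0,0.001,0,0,0],[-1,-0.001,0,0.003,0,0,0],[-1,-0.001,0,0.005,0,0,0],[-1,-0.001,0,0.005,0,0,0],[-1,-0.001,0,0.005,0,0,0]]])

```text
t: 16.05
tcp_pos: [465.3, -31.8, 50.5]
ee_rot: [[0.103, 0.995, 0.001], [0.995, -0.103, -0.0], [-0.0, 0.001, -1.0]]
contact_force: [-0.0, -0.0, -0.3]
gripper_width: 0.4
```

>>> step_arm(plan=[[[-1,0,0,0.001,0,0,0],[-1,0,0,0.002,0,0,0],[-1,0,0,0.002,0,0,0],[-1,0,0,0.002,0,0,0]]])

```text
t: 16.38
tcp_pos: [464.8, -31.7, 47.9]
ee_rot: [[0.103, 0.995, -0.0], [0.995, -0.103, 0.0], [0.0, -0.0, -1.0]]
contact_force: [-0.7, -0.0, -0.1]
gripper_width: 0.5
```

>>> step_arm(plan=[[[-1,0,0,0.001,0,0,0],[-1,0,0,0.002,0,0,0],[-1,0,0,0.003,0,0,0],[-1,0,0,0.003,0,0,0],[-1,0,0,0.003,0,0,0]]])

```text
t: 16.8
tcp_pos: [465.1, -31.8, 46.8]
ee_rot: [[0.102, 0.995, -0.001], [0.995, -0.102, -0.0], [-0.0, -0.001, -1.0]]
contact_force: [-7.6, 1.4, 17.3]
gripper_width: 0.3
```

The shim is seated: no contact at 47.9 mm, then solid at 46.8 mm under 17 N. I'll lift clear and take a last look.

>>> step_arm(plan=[[[-1,0,0,-0.003,0,0,0],[-1,0,0,-0.02,0,0,0],[-1,0,0,-0.06,0,0,0],[-1,-0.048,0.005,-0.13,0,0,0],[-1,-0.048,0.005,-0.15,0,0,0],[-1,-0.048,0.005,-0.15,0,0,0],[-1,-0.048,0.005,-0.15,0,0,0],[-1,-0.048,0.005,-0.15,0,0,0]]])

```text
t: 17.47
tcp_pos: [465.5, -80.4, 195.6]
ee_rot: [[0.104, 0.995, 0.002], [0.995, -0.104, -0.001], [-0.001, 0.002, -1.0]]
contact_force: [1.0, -1.0, -0.7]
gripper_width: 0.2
```

Run:
```python
from h import *
togo([465,-31,47],-.101)
s=env.snapshot('side'); o=cv2.imread('pics/side0.png')
cv2.imwrite('pics/s5.png',np.hstack([cv2.resize(o[130:300,160:400],None,fx=1.65,fy=1.65),cv2.resize(s[130:300,160:400],None,fx=1.65,fy=1.65)]))
```

```text
t 17.47 tcp [465.5 -80.4 195.6] F [ 0.96 -1.02 -0.72] shift m [ 0.0492 -0.0059  0.1486] rot [ 0.002   0.0005 -0.0029] w 0.2
```

View pics/s5.png

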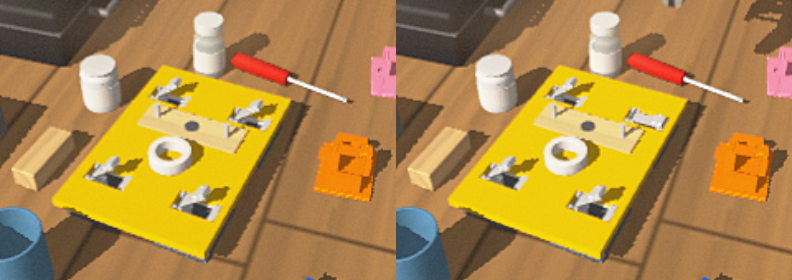

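In the before/after side view, only the near-right shim has changed: it is flat at (645,118) in the right-hand half. The plate, tape and other objects are where they were, so I'm handing in.

```bash
python3 -c "
from workcell import env
print(env.finish_job())"
```

```text
the job is handed in; nothing more can be done
None
```

I found the rocking corner (near right), pressed its shim flat, and handed the job in at about 17.5 s. One check was less clear than I wanted: that corner still gave a little when I pressed it again.

- **Finding the corner:** near right dipped to 37.6 mm at 8.6 N. Far right and near left stayed at 42.3 mm under 15 to 20 N. I did not probe far left.
- **Shim:** it went down to a hard stop at 46.8 mm under 21 N, where flat should be 47 mm. I checked it again after later presses: no contact at 47.9 mm, then solid at 46.8 mm under 17 N.
- **Surroundings:** the last side picture shows the other three shims standing. The plate, tape and the other objects in that view are where they were.
- **The unclear check:** I re-pressed near right after the shim went flat, and it read 41.1 mm at 6.2 N and 40.0 mm at 9.5 N. That is much stiffer than before, but not as rigid as the other two corners. I pressed the shim once more after that but did not re-press the corner itself.

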